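# Eject a welded grill leg from its fixture and rack it

### The arm

A 6-joint arm with a two-finger parallel gripper is mounted at the origin on the work surface. World frame = base frame: x ahead of the robot, y to its left, z up, the work surface at z = 0. Lengths are in mm, angles in rad, forces in N, time in s.
With the tool pointing down it reaches from about 250 to 725 mm from the base axis. Payload 4 kg.
Tool frame: the origin (TCP) lies on the front face of the gripper's body, between the roots of the fingers; the fingertips stand 73 mm ahead of it and the grasp point (between the pads) lies 54 mm ahead of it; x points along the fingers, z is the direction in which the jaws open and shut, and the axes are right-handed (so a half turn about x gives the same grasp; the last joint's range is limited). The gripper opens to 85 mm and grips with 20 to 120 N. Pads are 22 mm wide; open, the fingers measure 114 mm over their backs; the gripper's body (76 mm by 85 mm) begins 54 mm behind the grasp point. The pads swing forward as they close: fully open they stand 13 mm farther back than shut.
Start: joints at [-1.227, 0.241, 0.005, 1.335, 0, 1.571], TCP at [168.532, -470.741, 303.906] pointing down, gripper open.
Joint ranges: [-2.72, 2.72], [-1.05, 1.87], [-1.09, 1.28], [-1.99, 2.15], [-1.42, 1.44], [-3.14, 3.14]. Speed limits (rad/s): [2.79, 2.79, 3.14, 3.14, 3.14, 3.14].

### API

Orientations are given as [roll, pitch, yaw] about the fixed x, y, z axes, in that order (R = Rz(yaw) Ry(pitch) Rx(roll)).
In Python, from station import ctrl gives the robot as it stands.
- The arm moves only by the shell command python3 -m handwheel 'ROWS' [OPENING] [FORCE]. ROWS is a JSON object of lists of equal length, an entry for each row: "delta_pos": the shift along the tool's x, y, z in mm, a list of three; "rotation": the turn, a rotation vector about the tool's x, y, z in degrees, a list of three. In form: {"delta_pos": [[x, y, z], ...], "rotation": [[rx, ry, rz], ...]}. A call has 1 to 12 rows; each row is the pose to reach, as a shift and turn from the pose measured when the call began, along the tool's axes at that moment; what a row does not reach only later rows make up. A row lasts 1/10 s, in which the tool goes at most 50 mm and 8.59 degrees, less where a joint would pass 70% of its speed; a pose out of reach is approached as far as the arm can. A call with a gripper value outside its range is refused whole. OPENING is the gripper command: -1 is fully open, 1 is shut, values between are in proportion, set as the call begins (- or left out, the last holds). The fingers move at their own pace and stop on an object; FORCE is the grip in N (left out, the last holds). Time passes only in rows, so rows that repeat a pose let the fingers close. It gives the time, the measured TCP pose, the force and the opening at its end, in the units of the state.
- ctrl.get_obs(): the state, without advancing time (a new reading comes with each control period).
- ctrl.read_camera(name): name is "scene" or "side" or "wrist"; returns a dict with "color" (400x640x3 uint8, blue, green, red), "mtx" (3x3 intrinsics, pixels), "world_to_cam" (4x4, takes a point from world to camera coordinates). Camera axes: x right, y down, z forward; pixel columns grow to the right and rows downward; lengths in mm; the calibration is good to about 2 mm. A picture is of the moment at which its call begins. There is no depth.
- ctrl.finish_job(): hands the job in, once; it reports no verdict.
The state is a dict: "time_s": time; "q": joint angles; "joint_vel": joint speeds; "joint_efforts": joint torques, N m; "ee_pos": TCP position; "orientation": TCP orientation; "contact_force": force on the tool from outside, world axes, zero at the start; "ft_torque": the same for the moment, N m; "width": finger opening in mm.
Only numpy, scipy, OpenCV 4.12 (cv2) and the standard library are available. Lean on these libraries where they do the work, as an engineer would, in place of code of your own. Each camera call takes 0.05 s, during which the arm holds its last target.

### The job

The leg with the round foot is welded and sits flush in the twin welding fixture. Press the ejector lever in front of it all the way down so that the leg rises out of its pocket, then take it out and drop it rod-down into a free tube of the leg rack, right to the bottom. The square-footed leg beside it still needs its second weld: leave it seated in its pocket, and do not disturb the other things on the bench.

Things in the scene. Friction and masses are not known exactly. Their poses are not given: they have to be found in the camera images.
- fixture: Fixed twin welding fixture of dark steel: base 160 (x) x 190 (y) x 12 mm, upright cheeks, 20 mm top plate spanning x -15..+75, y -90..+90 mm, upper face 105 mm above the bench. Origin: centre of the base's underside; x to its back (away from the robot at yaw 0), y left, z up. Two pockets, a leg in each; which leg is in which changes. A lever per pocket sticks out to -x, in line with it.
- pocket_left (a point): Centre of the left pocket's mouth, in the plane of the top plate, at x +30, y +55 mm in the fixture's frame. The pocket is 43 x 43 mm, 10 mm deep; below it a bore 18 mm wide guides the leg's rod. The leg's foot sits flush with the plate.
- pocket_right (a point): The same for the right pocket, at x +30, y -55 mm.
- lever_left (a joint): Angle (rad) of the left pocket's ejector lever: 0 handle up, 0.73 fully down at its stop; starts at 0 to 0.06. Pivot along the fixture's y at x -13.5, z 43 mm; pad 115 mm from it. From about 0.10 rad on it lifts the leg, 28 mm at full stroke. Stiff pivot: about 3 N at the pad moves it, and it stays where it is left, holding the leg up.
- lever_right (a joint): The same for the right pocket's ejector lever.
- lever_left_pad (a point): Centre of the upper face of the left lever's flat pressing pad, 40 mm along the lever, 32 mm wide, 6 mm thick. In the fixture's frame at about x -112, y +55, z 104 mm with the lever up, and x -127, y +55, z 23 mm fully down.
- lever_right_pad (a point): The same point of the right lever (y -55 mm in the fixture's frame).
- leg_round: Welded steel leg with a round foot, about 190 g: rod 16 mm in diameter, 60 mm long, with a disc foot on top, 40 mm in diameter, 10 mm thick. Origin: centre of the rod's free lower end; z up the rod to the foot. Seated, the origin is 35 mm above the bench and the foot is flush with the plate; fully ejected, the foot spans 123 to 133 mm above the bench, 18 mm clear of the plate.
- leg_square: The same leg but with a square foot 38 x 38 x 10 mm, seated in the other pocket. Origin as leg_round. It must stay seated.
- rack: Fixed steel leg rack: base plate 70 (x) x 230 (y) x 6 mm with three upright square tubes in a row along its y at y -75, 0 and +75 mm. Each tube is 30 mm square outside, 24 mm square inside, 50 mm tall, its mouth 56 mm above the bench. Origin: centre of the base's underside, on the bench; z up. A leg standing in a tube has its foot 66 to 76 mm above the bench.
- rack_tube0 (a point): Centre of the inner floor of the tube at y -75 mm of the rack, 6 mm above the bench (50 mm below the mouth). Free.
- rack_tube1 (a point): The same for the middle tube (y 0). Free.
- rack_tube2 (a point): The same for the tube at y +75 mm. Taken by leg_done.
- leg_done: A finished round-footed leg like leg_round, standing in the rack's tube 2. Origin: its rod's lower end. Leave alone.
- hammer: Chipping hammer lying on the bench between fixture and rack, about 270 mm long along its x, head at +x spanning y -68 to +79 mm, 24 mm tall. Origin: under the middle. Leave alone.
- brush: Wooden wire brush, 260 x 28 x 36 mm, lying nearer the robot. Leave alone.
- magnet: Triangular magnetic welding square, about 85 x 85 x 16 mm, nearer the robot. Leave alone.
- tea_glass: Waisted tea glass, 52 mm wide, 85 mm tall, on a saucer beyond the work area. Leave alone.
- blank0: Plain cut rod, 16 mm in diameter, 60 mm long, lying on the bench nearer the robot than the fixture and rack. Origin: under its middle. Leave alone.
- blank1: A second plain cut rod like blank0, lying near it. Leave alone.
Not all that is in view belongs to the job. What is shaped like the leg_round but brown is not meant.

How it is judged (in metres and radians):
On the way:
1. the round-footed leg stands at least 18 mm risen in its pocket, lifted by its lever, with the fingers off it (z of leg_round in the frame of fixture between 0.053 and 0.075 m and x of leg_round in the frame of fixture between 0.02 and 0.04 m and ((value of joint lever_left above 0.45 rad and y of leg_round in the frame of fixture between 0.045 and 0.065 m) or (value of joint lever_right above 0.45 rad and y of leg_round in the frame of fixture between -0.065 and -0.045 m)) and contact force between leg_round and the fingers below 0.1 N), for 0.2 s.
At the end, for the whole second after the job is handed in: The round-footed leg stands rod-down in a tube of the rack: the rod's end within 12 mm of the tube's axis and no more than 6 mm above the tube's floor, its foot up (leaning less than 0.3 rad), at rest and released; the square-footed leg is still seated in the fixture (less than 6 mm up) ((horizontal distance between leg_round and rack_tube0 below 0.012 m or horizontal distance between leg_round and rack_tube1 below 0.012 m or horizontal distance between leg_round and rack_tube2 below 0.012 m) and z of leg_round in the frame of rack below 0.012 m and angle between leg_round's own z axis and vertical below 0.3 rad and linear speed of leg_round below 0.02 m/s and z of leg_square in the frame of fixture below 0.041 m); the robot touches nothing.
It fails at once if the square-footed leg is lifted out of its seat or moved (12 mm) (distance of leg_square from where it was at the start of the episode above 0.012 m).
It fails at once if the finished leg in the rack is moved (25 mm) (distance of leg_done from where it was at the start of the episode above 0.025 m).
It fails at once if the chipping hammer, wire brush, magnet, tea glass or a cut rod is moved (30 mm) (distance of any of hammer, brush, magnet, tea_glass, blank0, blank1 from where it was at the start of the episode above 0.03 m).
It also fails if it takes over 58 s, if anything falls off the work surface, if the arm or the gripper's body presses on something with over 40 N, if the wrist force passes 120 N, or if a joint passes its speed limit or range.

## Working session

There is one attempt and no reset: what is moved stays moved. The work goes in short steps, Python scripts to look and compute and a shell command to move; the robot and the scene stay as the last step left them, time stands still between calls to the robot, and variables do not carry over. Pictures are saved under pics/ and viewed, and the job is handed in when it is done.

```bash
ls; mkdir -p pics
python3 - <<'E'
from station import ctrl
import cv2
o=ctrl.get_obs();print(o)
for n in("scene","side","wrist"):
    c=ctrl.read_camera(n);cv2.imwrite(f"pics/{n}0.png",c["color"]);print(n,c["mtx"].tolist(),c["world_to_cam"].round(4).tolist())
E
```

```text
pics
{'time_s': 0.0, 'q': array([-1.22696127e+00,  2.41406994e-01,  3.71826148e-03,  1.33519795e+00,
        1.27597553e-05,  1.57081577e+00]), 'joint_vel': array([-0.00069462, -0.00122535, -0.00105986,  0.00063133,  0.00062555,
        0.00078491]), 'joint_efforts': array([ 2.63978895e-03, -3.72317934e+01,  2.52408636e+01,  1.68643525e-02,
        5.98648307e-05, -1.28719495e-05]), 'ee_pos': array([ 168.39012562, -470.27894764,  303.0135124 ]), 'orientation': array([3.13550806, 1.56870594, 1.90852733]), 'contact_force': array([-0.5315838 ,  0.00457157, -0.08011108]), 'ft_torque': array([-0.00816035, -0.01565555,  0.00340677]), 'width': 85.6074586429096}
scene [[409.9819198962071, 0.0, 317.7936637700498], [0.0, 409.9819198962071, 202.8462162917083], [0.0, 0.0, 1.0]] [[-0.6098, 0.7924, 0.0136, 361.9869], [0.522, 0.4145, -0.7455, -235.2671], [-0.5964, -0.4475, -0.6664, 1262.097], [0.0, 0.0, 0.0, 1.0]]
side [[450.97466010576477, 0.0, 315.8097341014129], [0.0, 450.97466010576477, 200.71417119702159], [0.0, 0.0, 1.0]] [[-0.9803, -0.1966, -0.0192, 559.6338], [-0.1271, 0.7023, -0.7005, 138.4039], [0.1512, -0.6842, -0.7134, 1026.4509], [0.0, 0.0, 0.0, 1.0]]
wrist [[327.6868723830071, 0.0, 319.9105117465814], [0.0, 327.6868723830071, 198.16622553914647], [0.0, 0.0, 1.0]] [[0.3373, -0.9414, -0.003, -497.1937], [-0.9036, -0.3247, 0.2794, -37.8377], [-0.264, -0.0916, -0.9602, 377.8473], [0.0, 0.0, 0.0, 1.0]]
```

View pics/scene0.png

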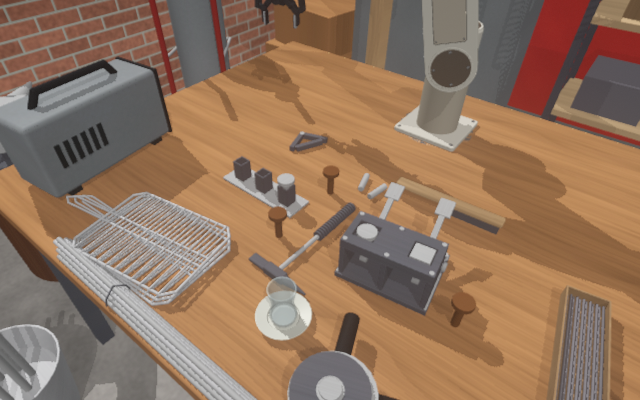

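View pics/side0.png

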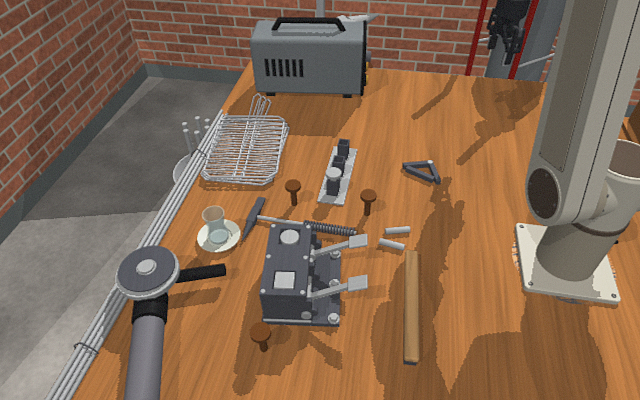

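View pics/wrist0.png

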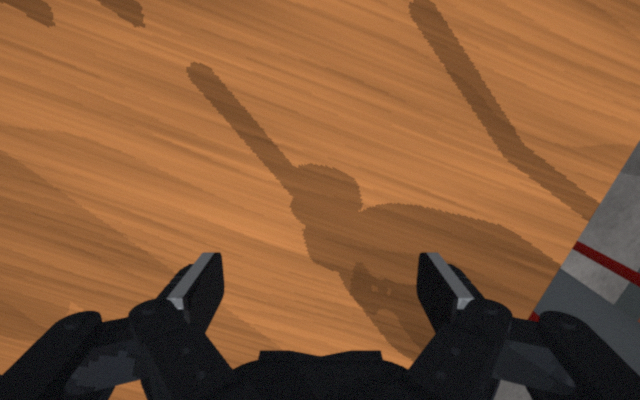

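Scene view: the round foot is at (368,232), the square one at (422,252), both in the fixture. leg_done is at (286,183) in the rack, and the free tubes are at (243,165) and (264,177). Things that could be mistaken for the leg: leg_done at (286,183), the square leg at (422,252), and the brown mushrooms at (331,180), (277,215) and (463,303). I choose (368,232), and will check it in a close crop while measuring.

```bash
cat > h.py <<'E'
import numpy as np,cv2
from station import ctrl
def ray(c,uv):
    W=c["world_to_cam"];R=W[:3,:3];t=W[:3,3]
    d=R.T@np.linalg.inv(c["mtx"])@np.array([uv[0],uv[1],1.]);return -R.T@t,d
def onz(c,uv,z):
    o,d=ray(c,uv);return o+d*(z-o[2])/d[2]
def tri(a,ua,b,ub):
    o1,d1=ray(a,ua);o2,d2=ray(b,ub);s=np.linalg.lstsq(np.c_[d1,-d2],o2-o1,rcond=None)[0]
    p,q=o1+s[0]*d1,o2+s[1]*d2;return (p+q)/2,np.linalg.norm(p-q)
def proj(c,p):
    p=c["world_to_cam"][:3]@np.r_[p,1];u=c["mtx"]@p;return u[:2]/u[2]
def crop(c,u,v,r,name,k=4):
    im=c["color"][max(0,v-r):v+r,max(0,u-r):u+r];cv2.imwrite("pics/"+name,cv2.resize(im,None,fx=k,fy=k,interpolation=cv2.INTER_NEAREST))
def bright(c,lo,box,minA=15):
    h=cv2.cvtColor(c["color"],cv2.COLOR_BGR2HSV)
    m=((h[...,1]<50)&(h[...,2]>lo)).astype(np.uint8);k=np.zeros_like(m);x0,y0,x1,y1=box;k[y0:y1,x0:x1]=m[y0:y1,x0:x1]
    n,l,s,ce=cv2.connectedComponentsWithStats(k,connectivity=4)
    return [(ce[i].round(1).tolist(),s[i].tolist()) for i in range(1,n) if s[i][4]>minA]
E
python3 - <<'E'
from h import *
S=ctrl.read_camera("scene");D=ctrl.read_camera("side")
crop(S,330,215,75,"cs.png");crop(S,405,240,65,"cs2.png");crop(D,315,225,75,"cd.png")
for b in bright(S,165,(220,140,480,300)):print("S",b,[onz(S,b[0],z).round(1)[:2].tolist() for z in(105,76)])
for b in bright(D,165,(230,130,410,330)):print("D",b,[onz(D,b[0],z).round(1)[:2].tolist() for z in(105,76)])
E
```

```text
S ([446.7, 142.6], [429, 140, 32, 9, 147]) [[226.5, 114.7], [181.1, 101.1]]
S ([245.6, 187.3], [223, 170, 53, 37, 260]) [[654.8, -147.5], [631.8, -174.8]]
S ([252.5, 172.9], [251, 170, 4, 8, 18]) [[609.9, -171.1], [584.6, -199.6]]
S ([285.4, 178.2], [277, 173, 18, 11, 147]) [[579.0, -102.1], [552.0, -127.0]]
S ([363.3, 179.5], [358, 173, 11, 14, 64]) [[476.8, 33.4], [444.5, 15.5]]
S ([274.8, 185.6], [273, 182, 5, 9, 30]) [[612.2, -103.1], [586.9, -128.0]]
S ([391.3, 196.6], [379, 182, 26, 37, 331]) [[488.5, 110.0], [456.8, 96.1]]
S ([377.6, 188.6], [369, 184, 18, 11, 62]) [[484.0, 74.0], [452.0, 58.3]]
S ([300.9, 200.2], [296, 195, 13, 12, 81]) [[614.0, -29.8], [588.8, -50.9]]
S ([442.1, 213.5], [430, 198, 26, 40, 396]) [[470.3, 215.3], [437.7, 206.9]]
S ([224.5, 233.4], [220, 223, 10, 24, 110]) [[775.3, -82.1], [758.6, -106.0]]
S ([366.6, 230.6], [357, 224, 20, 14, 230]) [[603.9, 122.8], [578.2, 109.7]]
S ([309.8, 240.9], [304, 235, 13, 13, 41]) [[691.4, 54.9], [670.3, 38.1]]
S ([422.5, 252.7], [410, 243, 26, 21, 318]) [[588.4, 231.8], [561.9, 224.4]]
S ([287.1, 260.4], [279, 254, 1
[... 1387 characters left out ...]
8.0], [732.8, 115.3]]
D ([398.4, 228.0], [385, 226, 25, 5, 70]) [[376.1, 59.1], [374.8, 33.2]]
D ([289.2, 236.2], [281, 230, 18, 14, 194]) [[601.6, 123.8], [609.2, 100.5]]
D ([357.8, 239.9], [349, 234, 18, 13, 186]) [[457.3, 107.6], [459.1, 83.6]]
D ([391.6, 242.0], [379, 238, 25, 9, 73]) [[387.3, 100.4], [386.4, 76.2]]
D ([338.0, 244.9], [328, 241, 20, 8, 50]) [[496.0, 128.3], [499.3, 105.2]]
D ([283.8, 279.5], [274, 272, 20, 16, 298]) [[585.9, 232.8], [592.8, 213.8]]
D ([357.6, 281.9], [349, 275, 18, 15, 222]) [[443.7, 211.9], [445.0, 192.0]]
D ([308.8, 290.9], [307, 285, 4, 12, 31]) [[532.5, 249.3], [537.3, 230.9]]
D ([332.8, 315.7], [328, 313, 11, 7, 45]) [[478.4, 293.1], [481.1, 276.5]]
```

View pics/cs.png

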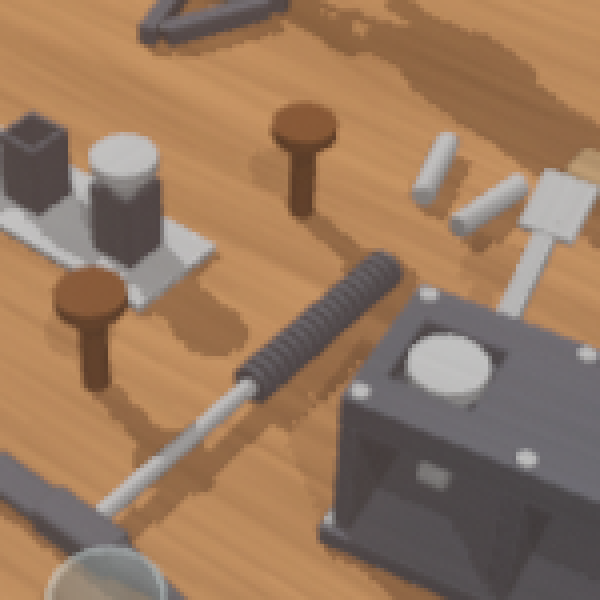

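View pics/cs2.png

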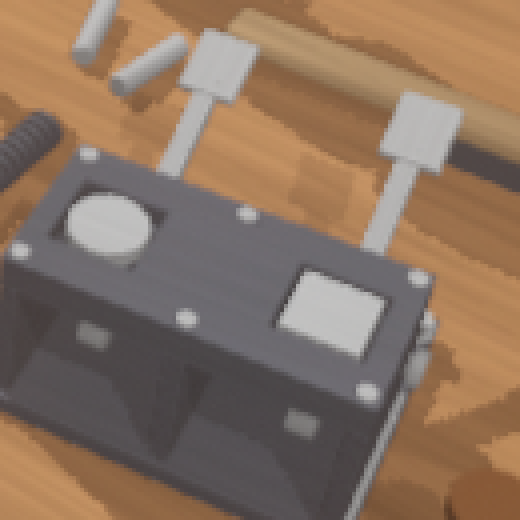

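View pics/cd.png

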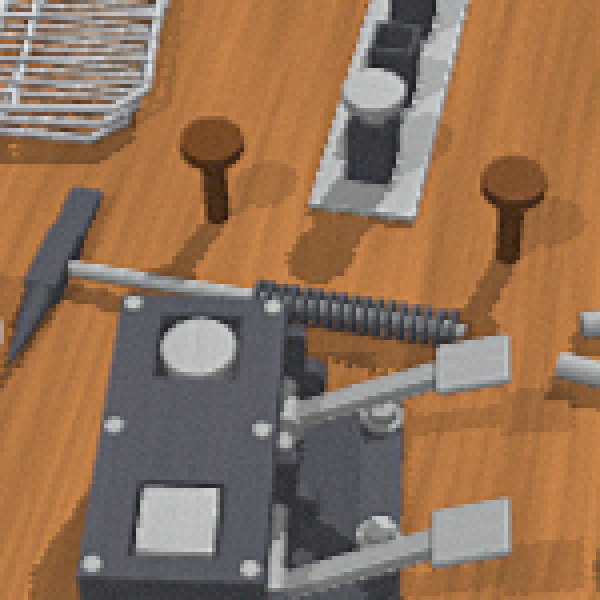

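The close crops confirm the choice. The bright round foot sits in the fixture's right pocket (the one nearer the rack), the square foot is in the left pocket, and the mushrooms are brown. The two pockets measure 110 mm apart, which matches the 110 mm given. Next I work out the first move.

```bash
cat >> h.py <<'E'
from scipy.spatial.transform import Rotation as Ro
PR=np.array([602.7,123.3]);PL=np.array([587.1,232.3])
dy=(PL-PR)/np.linalg.norm(PL-PR);fx=np.array([dy[1],-dy[0]])
FO=(PR+PL)/2-30*fx
def fw(x,y,z): return np.r_[FO+x*fx+y*dy,z]
def toolR(): return Ro.from_euler("xyz",ctrl.get_obs()["orientation"])
def want(zaxis):  # pointing down, jaw along zaxis (2-vector)
    z=np.r_[zaxis,0.];z/=np.linalg.norm(z);x=np.array([0,0,-1.]);y=np.cross(z,x)
    return Ro.from_matrix(np.c_[x,y,z])
def step(tcp,Rw):
    o=ctrl.get_obs();R=toolR();d=R.inv().apply(np.array(tcp)-o["ee_pos"]);rv=(R.inv()*Rw).as_rotvec(degrees=True)
    print("pos",o["ee_pos"].round(1),"delta",d.round(1),"rot",rv.round(2),"f",o["contact_force"].round(1),"t",round(o["time_s"],2))
E
python3 - <<'E'
from h import *
print(np.degrees(np.arctan2(fx[1],fx[0])),FO,"pad",fw(-112,-55,104),fw(-127,-55,23))
print(toolR().as_matrix().round(3))
S=ctrl.read_camera("scene");D=ctrl.read_camera("side")
for n,s,d in(("up padR",(394.6+.5,191),(357.8,239.9)),("done",(285.4,178.2),(333.7,172.5)),("round",(366.6,230.6),(289.2,236.2))):print(n,tri(S,s,D,d))
print(proj(S,fw(-112,-55,104)),proj(D,fw(-112,-55,104)))
for s in(1,-1):step(fw(-118,-55,104+73+40),want(s*fx))
crop(S,262,180,45,"r0.png",6);crop(D,338,170,45,"r1.png",6)
E
```

```text
8.144819995628609 [565.20260598 173.54973076] pad [462.12449525 103.23683659 104.        ] [447.27579824 101.11170197  23.        ]
[[-0.     0.941  0.337]
 [ 0.001  0.337 -0.941]
 [-1.     0.    -0.001]]
up padR (array([457.96379563, 102.36846071,  97.19821823]), np.float64(1.9733490562083706))
done (array([ 548.78840711, -129.46116175,   71.84163849]), np.float64(1.6985516691389286))
round (array([602.16550774, 122.02084511, 102.93556702]), np.float64(0.22072204612822546))
[394.71148396 189.29356767] [355.77416827 238.31784051]
pos [ 168.5 -470.7  303.7] delta [  86.9  464.  -442.5] rot [-7.844e+01 -2.000e-02 -2.000e-02] f [0.  0.6 0.1] t 0.35
pos [ 168.5 -470.7  303.7] delta [  86.9  464.  -442.5] rot [ 1.0156e+02 -2.0000e-02  3.0000e-02] f [0.  0.6 0.1] t 0.35
```

View pics/r0.png

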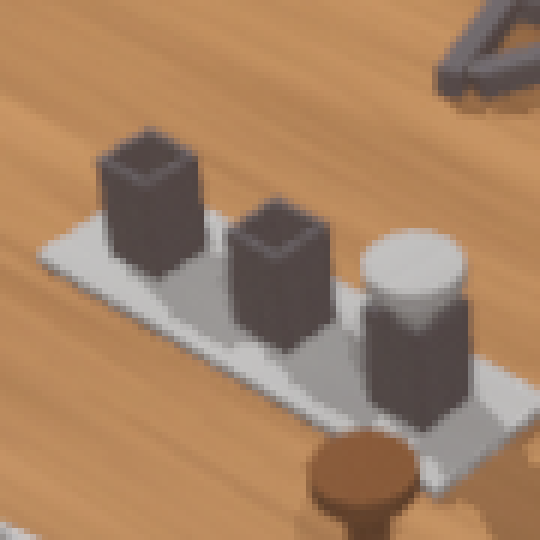

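View pics/r1.png

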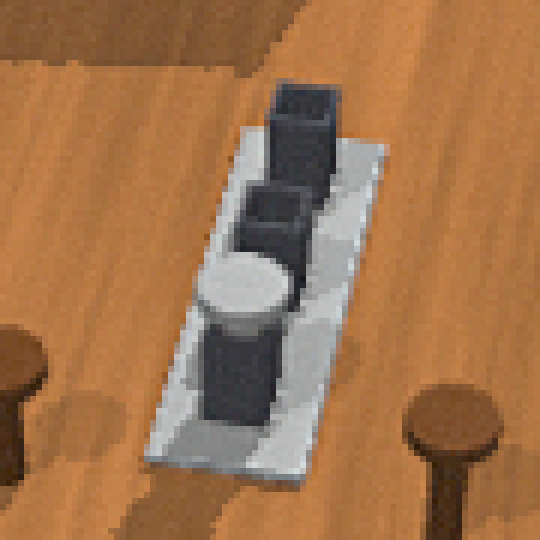

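```bash
python3 -m handwheel '{"delta_pos":[[0,20,-19],[0,55,-52],[0,90,-86],[0,128,-122],[5,165,-157],[10,202,-193],[20,240,-229],[30,280,-267],[35,315,-300],[40,350,-334],[40,385,-367],[40,400,-381]],"rotation":[[-4,0,0],[-11,0,0],[-18,0,0],[-25,0,0],[-32,0,0],[-39,0,0],[-46,0,0],[-53,0,0],[-60,0,0],[-67,0,0],[-74,0,0],[-78.4,0,0]]}' 1 60
python3 - <<'E'
from h import *
step(fw(-118,-55,104+73+12),want(fx))
S=ctrl.read_camera("scene");D=ctrl.read_camera("side")
for n,s,d in(("t0",(241.8,160.8),(343.7,142.2)),("t1",(263.5,172.7),(338.5,159.2))):print(n,tri(S,s,D,d),onz(S,s,56),onz(D,d,56))
print("done",onz(S,(285.4,178.2),76),onz(D,(333.8,172.5),76))
E
```

```text
time_s: 1.55
ee_pos: [417.6, 25.9, 263.8]
orientation: [0.921, 1.57, 1.069]
contact_force: [-0.1, -1.2, 0.2]
width: 0.1
pos [417.6  25.9 263.8] delta [74.9 69.9 49.4] rot [ 0.36  0.04 -0.05] f [-0.1 -1.2  0.2] t 1.55
t0 (array([ 545.96646548, -277.42258787,   53.64870608]), np.float64(0.37460732380492706)) [ 548.24868324 -274.62232515   56.        ] [ 545.56730268 -274.75367943   56.        ]
t1 (array([ 548.27815756, -201.34166314,   54.43743323]), np.float64(0.9004806582388065)) [ 550.05118155 -199.24343766   56.        ] [ 548.00403708 -200.20330507   56.        ]
done [ 551.96652807 -126.98983192   76.        ] [ 547.8082257  -123.69260347   76.        ]
```

```bash
python3 -m handwheel '{"delta_pos":[[0,30,21],[0,60,42],[15,70,49],[40,70,49],[65,70,49],[65,70,49],[65,70,49]],"rotation":[[0,0,0],[0,0,0],[0,0,0],[0,0,0],[0,0,0],[0,0,0],[0,0,0]]}'
python3 - <<'E'
from h import *
step(fw(-118,-55,104+73),want(fx))
S=ctrl.read_camera("scene");D=ctrl.read_camera("side")
crop(S,395,180,50,"p0.png",6);crop(D,350,240,50,"p1.png",6)
im=np.hstack([cv2.imread("pics/p0.png")[:600,:600],cv2.imread("pics/p1.png")[:600,:600]]);cv2.imwrite("pics/p.png",cv2.resize(im,(800,400)))
E
```

```text
time_s: 2.35
ee_pos: [456.1, 101.8, 199.2]
orientation: [1.543, 1.57, 1.689]
contact_force: [0.3, 0.4, 0.4]
width: -0.2
pos [456.1 101.8 199.2] delta [22.2  0.6  0.2] rot [ 0.26  0.   -0.05] f [0.3 0.4 0.4] t 2.35
```

View pics/p.png

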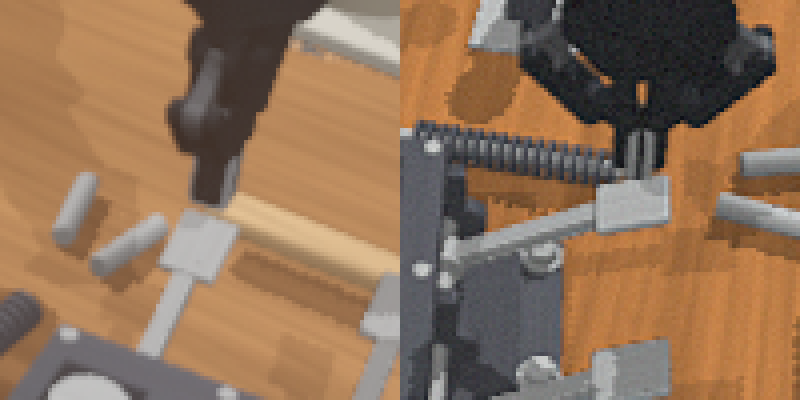

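The shut fingertips are right above the right lever's pad in both views. Now I press it.

```bash
python3 -m handwheel '{"delta_pos":[[12,0,0],[24,0,-1],[34,0,-2],[44,0,-4],[54,0,-6],[64,0,-7],[74,0,-8],[84,0,-8],[93,0,-8],[100,0,-8],[102,0,-8],[102,0,-8]],"rotation":[[0,0,0],[0,0,0],[0,0,0],[0,0,0],[0,0,0],[0,0,0],[0,0,0],[0,0,0],[0,0,0],[0,0,0],[0,0,0],[0,0,0]]}'
python3 - <<'E'
from h import *
step(fw(-127,-55,23+73),want(fx))
S=ctrl.read_camera("scene");D=ctrl.read_camera("side")
crop(S,390,205,50,"p0.png",6);crop(D,340,250,60,"p1.png",5)
im=np.hstack([cv2.imread("pics/p0.png")[:600,:600],cv2.imread("pics/p1.png")[:600,:600]]);cv2.imwrite("pics/p2.png",cv2.resize(im,(800,400)))
E
```

```text
time_s: 3.65
ee_pos: [449.5, 101.1, 98.6]
orientation: [0.353, 1.567, 0.5]
contact_force: [-6.0, -0.1, 8.4]
width: -0.0
pos [449.5 101.1  98.6] delta [ 2.6  0.3 -2.2] rot [ 0.28  0.18 -0.07] f [-6.  -0.1  8.4] t 3.65
```

View pics/p2.png

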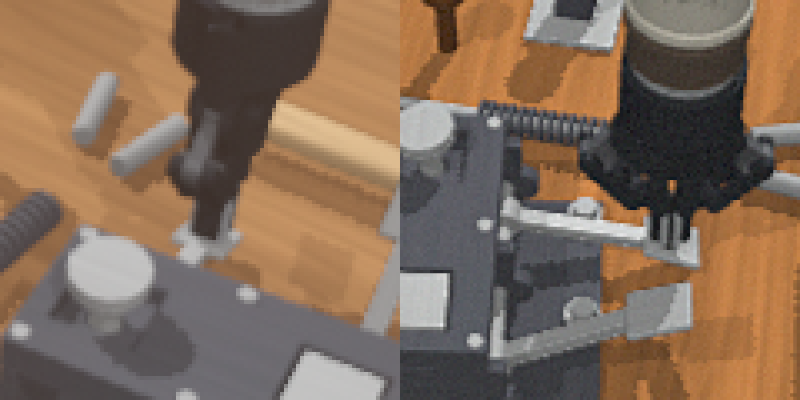

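The leg has risen and the lever is nearly down. I push the last millimetres to the stop.

```bash
python3 -m handwheel '{"delta_pos":[[3,0,0],[6,0,0],[8,0,0],[8,0,0]],"rotation":[[0,0,0],[0,0,0],[0,0,0],[0,0,0]]}'
```

```text
time_s: 4.15
ee_pos: [450.0, 101.2, 97.0]
orientation: [0.187, 1.563, 0.334]
contact_force: [-21.8, -5.2, 63.0]
width: -0.1
```

The force rose to 63 N, so the lever is at its stop. I retreat upward and look again.

```bash
python3 -m handwheel '{"delta_pos":[[-5,0,0],[-20,0,0],[-50,0,0],[-90,0,0],[-130,0,0],[-150,0,0],[-150,0,0]],"rotation":[[0,0,0],[0,0,0],[0,0,0],[0,0,0],[0,0,0],[0,0,0],[0,0,0]]}' -1
python3 - <<'E'
from h import *
S=ctrl.read_camera("scene");D=ctrl.read_camera("side")
crop(S,385,225,50,"p0.png",6);crop(D,320,250,60,"p1.png",5)
im=np.hstack([cv2.imread("pics/p0.png")[:600,:600],cv2.imread("pics/p1.png")[:600,:600]]);cv2.imwrite("pics/p3.png",cv2.resize(im,(800,400)))
for b in bright(S,165,(340,200,395,250)):print("S",b,onz(S,b[0],133))
for b in bright(D,165,(270,200,320,260)):print("D",b,onz(D,b[0],133))
E
```

```text
time_s: 4.85
ee_pos: [452.4, 101.6, 250.7]
orientation: [0.113, 1.553, 0.26]
contact_force: [1.0, 1.0, -0.4]
width: 85.8
S ([389.0, 214.2], [383, 209, 12, 12, 94]) [566.07257965 145.45352099 133.        ]
S ([367.0, 221.2], [357, 212, 21, 18, 281]) [607.76702216 123.09370771 133.        ]
D ([287.2, 226.8], [277, 220, 26, 15, 231]) [604.5267593  122.31755183 133.        ]
D ([312.5, 251.6], [311, 249, 4, 6, 20]) [539.54554515 176.56845031 133.        ]
```

View pics/p3.png

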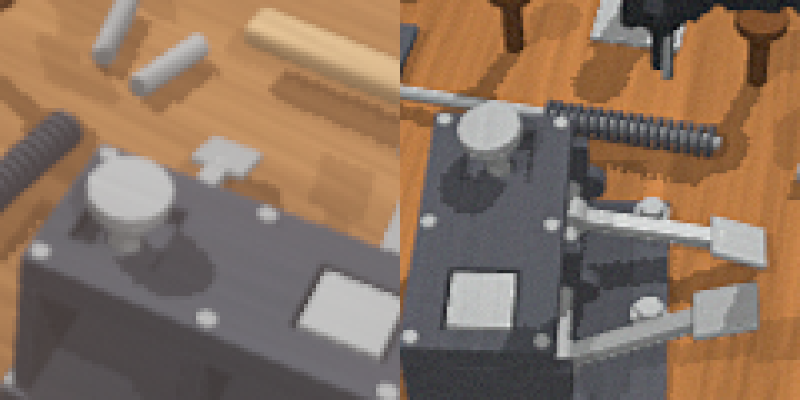

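The right lever stays down and the round foot stands clear of the plate, at about (603,123). The square foot is still flush. I go over the foot with the jaws open along the fixture's x.

Run:
```python
from h import *
step([602.8,122.8,240],want(fx))
```

```text
pos [450. 101. 247.] delta [  8.5  -0.8 154.3] rot [ 0.27  0.57 -0.09] f [ 0.2 -0.4 -0.2] t 4.95
```

```bash
python3 -m handwheel '{"delta_pos":[[3,0,25],[6,0,65],[8.5,-0.5,105],[8.5,-0.8,145],[8.5,-0.8,154.3],[8.5,-0.8,154.3],[8.5,-0.8,154.3]],"rotation":[[0,0.5,0],[0.3,0.6,0],[0.3,0.6,0],[0.3,0.6,0],[0.3,0.6,0],[0.3,0.6,0],[0.3,0.6,0]]}'
python3 - <<'E'
from h import *
step([602.8,122.8,183],want(fx))
S=ctrl.read_camera("wrist");cv2.imwrite("pics/w1.png",S["color"])
print(proj(S,np.array([602.8,122.8,133.])),proj(S,np.array([602.8,122.8,123.])))
E
```

```text
time_s: 5.65
ee_pos: [601.9, 122.7, 237.7]
orientation: [2.86, 1.566, 3.002]
contact_force: [-1.1, 0.4, -0.4]
width: 85.4
pos [601.9 122.7 237.7] delta [54.7 -0.1  1.2] rot [-0.03 -0.26 -0.07] f [-1.1  0.4 -0.4] t 5.65
[325.58332969 235.0684043 ] [325.38301189 228.63670557]
```

View pics/w1.png

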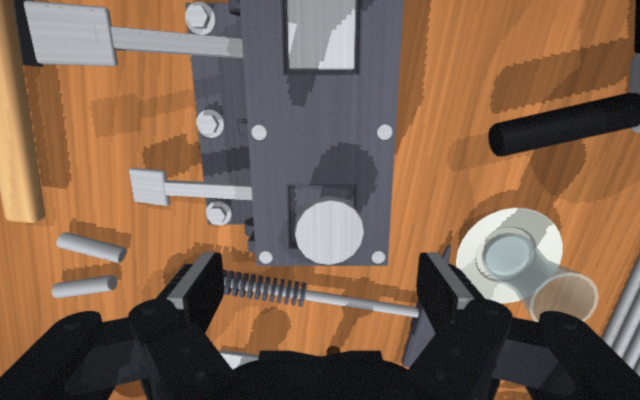

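The round foot is centred between the jaws at (329,233), against a predicted (326,235). I descend and grip.

```bash
python3 -m handwheel '{"delta_pos":[[15,0,2],[30,0,2],[45,0,2],[54,0,2],[54.5,0,2],[54.5,0,2]],"rotation":[[0,0,0],[0,-0.2,0],[0,-0.2,0],[0,-0.2,0],[0,-0.2,0],[0,-0.2,0]]}'
python3 - <<'E'
from h import *
step([602.8,122.8,183],want(fx))
S=ctrl.read_camera("scene");crop(S,370,210,50,"g0.png",6)
E
```

```text
time_s: 6.3
ee_pos: [603.2, 123.0, 184.4]
orientation: [1.459, 1.569, 1.6]
contact_force: [-0.7, -0.4, 0.4]
width: 85.4
pos [603.2 123.  184.4] delta [ 1.4 -0.1 -0.4] rot [-0.02  0.01 -0.08] f [-0.7 -0.4  0.4] t 6.3
```

View pics/g0.png

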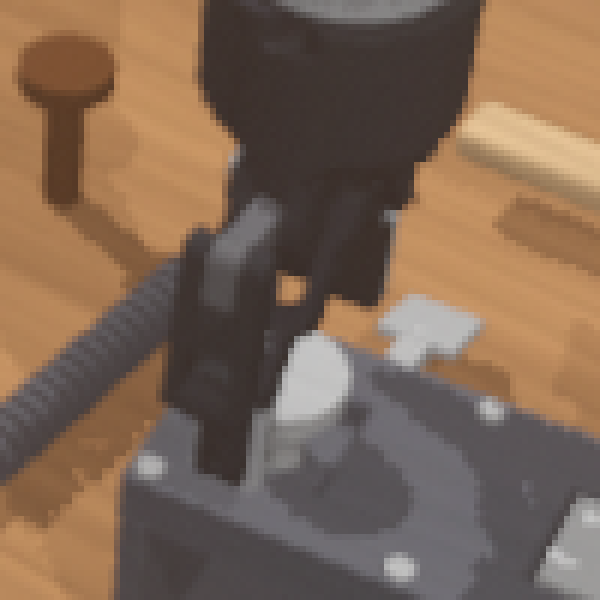

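```bash
python3 -m handwheel '{"delta_pos":[[0,0,0],[0,0,0],[0,0,0],[0,0,0],[0,0,0],[0,0,0],[0,0,0],[0,0,0]],"rotation":[[0,0,0],[0,0,0],[0,0,0],[0,0,0],[0,0,0],[0,0,0],[0,0,0],[0,0,0]]}' 1 60
```

```text
time_s: 7.15
ee_pos: [603.9, 123.1, 185.5]
orientation: [0.551, 1.568, 0.693]
contact_force: [-0.7, -0.8, 5.4]
width: 37.4
```

```bash
python3 -m handwheel '{"delta_pos":[[-4,0,0],[-12,0,0],[-22,0,0],[-32,0,0],[-44,0,0],[-56,0,0],[-64,0,0],[-68,0,0],[-68,0,0]],"rotation":[[0,0,0],[0,0,0],[0,0,0],[0,0,0],[0,0,0],[0,0,0],[0,0,0],[0,0,0],[0,0,0]]}'
python3 - <<'E'
from h import *
S=ctrl.read_camera("scene");D=ctrl.read_camera("side")
crop(S,375,190,60,"p0.png",5);crop(D,300,220,60,"p1.png",5)
im=np.hstack([cv2.imread("pics/p0.png")[:600,:600],cv2.imread("pics/p1.png")[:600,:600]]);cv2.imwrite("pics/p4.png",cv2.resize(im,(800,400)))
E
```

```text
time_s: 8.05
ee_pos: [603.9, 123.0, 254.4]
orientation: [0.424, 1.567, 0.566]
contact_force: [0.2, -0.0, -1.9]
width: 37.6
```

View pics/p4.png

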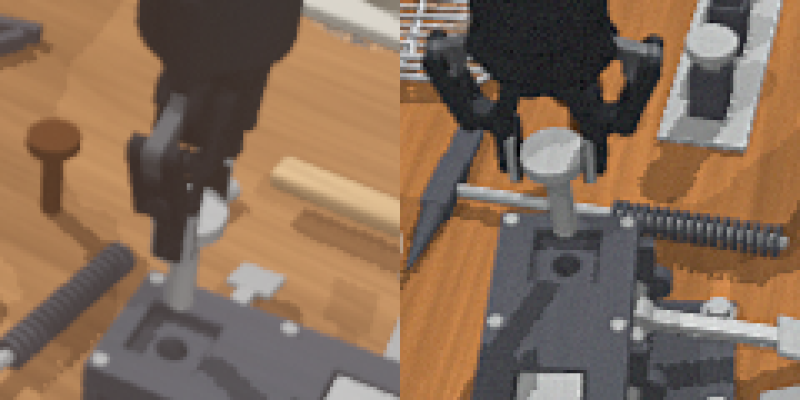

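Run:
```python
from h import *
W=ctrl.read_camera("wrist");cv2.imwrite("pics/w2.png",W["color"])
S=ctrl.read_camera("scene");D=ctrl.read_camera("side")
R=toolR();o=ctrl.get_obs()["ee_pos"]
for d in(54,52+70-5):
    p=o+R.apply([d,0,0]);print(d,p.round(1),proj(W,p).round(1),proj(S,p).round(1),proj(D,p).round(1))
crop(S,385,195,30,"a0.png",10);crop(D,310,210,30,"a1.png",10)
im=np.hstack([cv2.imread("pics/a0.png"),cv2.imread("pics/a1.png")]);cv2.imwrite("pics/a.png",cv2.resize(im,(800,400)))
```

```text
54 [603.4 123.  198.7] [324.  280.8] [371.8 192.8] [285.5 205.2]
117 [603.5 123.1 135.7] [322.7 226.8] [368.4 218.9] [287.5 226.3]
```

View pics/w2.png

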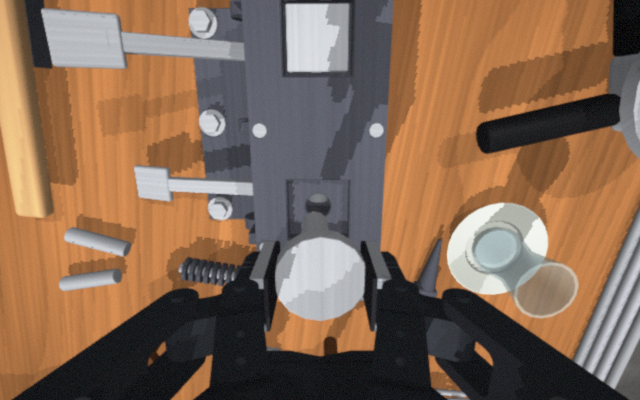

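View pics/a.png

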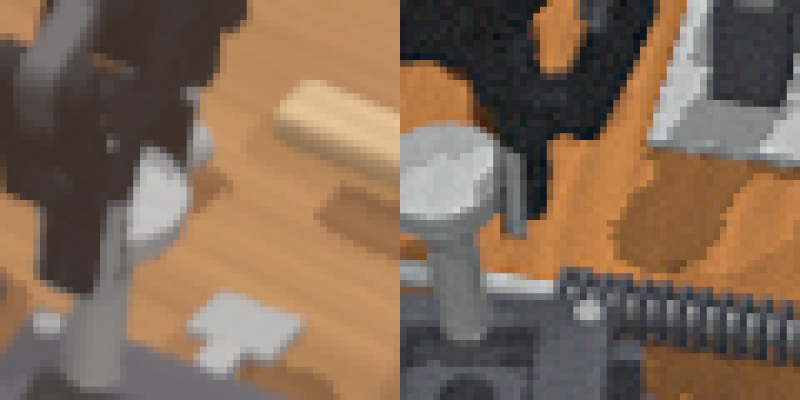

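The round leg is held firmly and centred by its foot. The pocket is empty and the square foot is still seated. Next I locate the rod's end so I can offset the placing.

Run:
```python
from h import *
S=ctrl.read_camera("scene");D=ctrl.read_camera("side")
o=ctrl.get_obs()["ee_pos"]
# rod end (front edge bottom) and just rod axis under foot
p,e=tri(S,(369.2,221.2),D,(290,229.6));print("end",p,e,"tcp",o)
p,e=tri(S,(370.9,203),D,(287.2,214));print("upper",p,e)
# foot centre in wrist
W=ctrl.read_camera("wrist")
print(onz(W,(320,277),o[2]-54+5))
Rk=np.array([547-550,-150.]);print("rack dir",Rk)
step([547,-274.7,260],want([0.9998,-0.018]))
```

```text
end [598.78860972 123.00436535 126.06799356] 0.009258860618217993 tcp [603.53406716 122.93694334 252.93467947]
upper [601.64134764 122.97948438 173.5920874 ] 0.13600034662548502
[601.10904374 127.62472456 203.93467947]
rack dir [  -3. -150.]
pos [603.6 123.  253. ] delta [  -7.7 -385.7 -112.2] rot [ 9.15  0.08 -0.09] f [-0.2 -1.3 -2.2] t 8.45
```

```bash
python3 -m handwheel '{"delta_pos":[[-3,-15,-4],[-5,-45,-13],[-7,-85,-24],[-7.7,-125,-36],[-7.7,-165,-47],[-7.7,-205,-59],[-7.7,-245,-70],[-7.7,-285,-82],[-7.7,-325,-93],[-7.7,-360,-103],[-7.7,-380,-107],[-7.7,-386,-109]],"rotation":[[0,0,0],[1,0,0],[2,0,0],[3,0,0],[4,0,0],[5,0,0],[6,0,0],[7,0,0],[8,0,0],[9.1,0,0],[9.1,0,0],[9.1,0,0]]}'
python3 -m handwheel '{"delta_pos":[[0,0,0],[0,0,0],[0,0,0]],"rotation":[[0,0,0],[0,0,0],[0,0,0]]}'
python3 - <<'E'
from h import *
step([550.5,-274.7,260],want([0.9998,-0.018]))
S=ctrl.read_camera("scene");D=ctrl.read_camera("side");W=ctrl.read_camera("wrist")
cv2.imwrite("pics/w3.png",W["color"])
crop(S,250,145,40,"a0.png",8);crop(D,343,130,40,"a1.png",8)
im=np.hstack([cv2.imread("pics/a0.png"),cv2.imread("pics/a1.png")]);cv2.imwrite("pics/b.png",cv2.resize(im,(800,400)))
E
```

```text
time_s: 9.65
ee_pos: [549.0, -278.0, 260.0]
orientation: [0.607, 1.569, 0.585]
contact_force: [0.6, -0.4, -2.2]
width: 37.2
time_s: 9.95
ee_pos: [549.1, -276.9, 260.1]
orientation: [0.85, 1.569, 0.83]
contact_force: [-0.4, 1.1, -2.3]
width: 37.5
pos [ 549.1 -276.9  260.1] delta [0.1 2.2 1.4] rot [-0.11  0.06 -0.07] f [-0.4  1.1 -2.3] t 9.95
```

View pics/b.png

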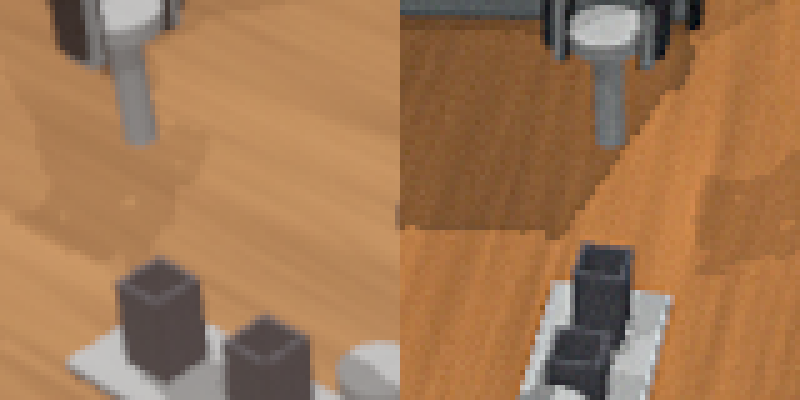

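View pics/w3.png

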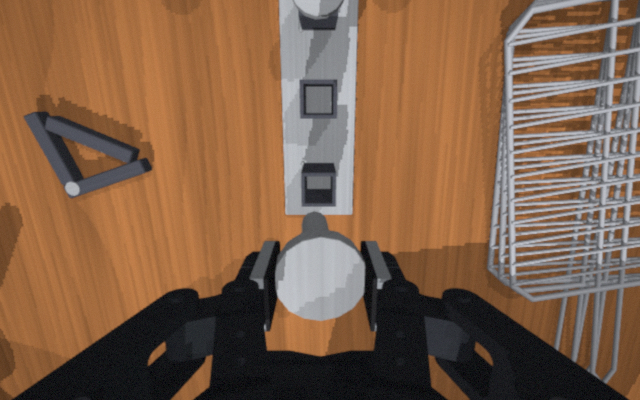

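Run:
```python
from h import *
S=ctrl.read_camera("scene");D=ctrl.read_camera("side");W=ctrl.read_camera("wrist")
print(tri(S,(238.6,133.2),D,(345,119)),onz(S,(238.6,133.2),133),onz(D,(345,119),133))
print("tube0 S/D",tri(S,(242,161),D,(343.8,142.4)))
# tube mouths in wrist at z 56
for n,u in(("t1",(319,100)),("t0",(319.5,188))):print(n,onz(W,u,56))
print("rod end W, approx", onz(W,(315,220),135), ctrl.get_obs()["ee_pos"])
```

```text
(array([ 544.31766191, -277.23732171,  132.72862148]), np.float64(0.6250006659207303)) [ 544.31332976 -277.39650863  133.        ] [ 544.24352505 -276.32019446  133.        ]
tube0 S/D (array([ 545.65195107, -277.18336016,   53.06242824]), np.float64(0.5501474794408341))
t1 [ 548.18401304 -202.77729565   56.        ]
t0 [ 547.12946574 -275.21817607   56.        ]
rod end W, approx [ 544.31783305 -275.69206979  135.        ] [ 549.23617085 -277.31528687  260.07613372]
```

```bash
python3 -m handwheel '{"delta_pos":[[8,1,1.5],[20,1.7,2.4],[32,1.7,2.4],[44,1.7,2.4],[56,1.7,2.4],[64,1.7,2.4],[65,1.7,2.4],[65,1.7,2.4]],"rotation":[[0,0,0],[0,0,0],[0,0,0],[0,0,0],[0,0,0],[0,0,0],[0,0,0],[0,0,0]]}'
python3 - <<'E'
from h import *
o=ctrl.get_obs();print(o["ee_pos"],o["contact_force"])
S=ctrl.read_camera("scene");D=ctrl.read_camera("side")
crop(S,245,155,30,"a0.png",10);crop(D,343,140,30,"a1.png",10)
im=np.hstack([cv2.imread("pics/a0.png"),cv2.imread("pics/a1.png")]);cv2.imwrite("pics/b2.png",cv2.resize(im,(800,400)))
E
```

```text
time_s: 11.05
ee_pos: [551.7, -275.7, 194.8]
orientation: [0.907, 1.57, 0.886]
contact_force: [0.6, 0.6, -2.1]
width: 37.7
[ 551.65823713 -275.66034839  194.77766886] [ 0.55308734  0.56484287 -2.12262152]
```

View pics/b2.png

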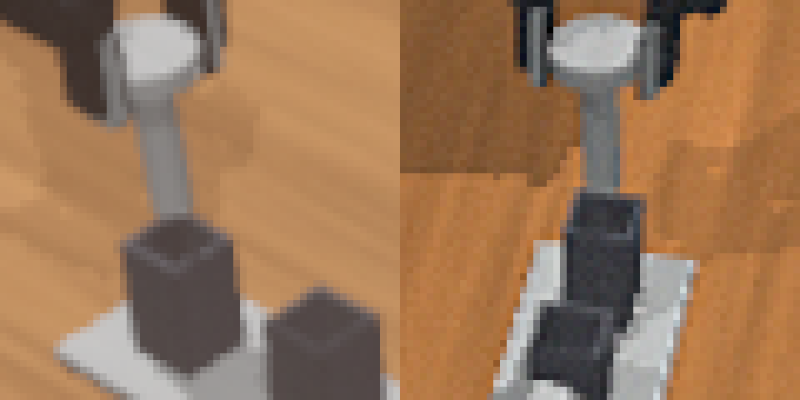

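Run:
```python
from h import *
S=ctrl.read_camera("scene");D=ctrl.read_camera("side")
print(tri(S,(240.9,156.6),D,(343,138)),"tube",tri(S,(242.1,161.3),D,(343.9,142.5)))
```

```text
(array([ 548.18052386, -276.20132824,   68.56700695]), np.float64(1.0147069375819566)) tube (array([ 545.43935392, -277.34900661,   52.2596329 ]), np.float64(1.1149200653666291))
```

The rod's end is about 13 mm above the mouth and within 2 mm of the tube's axis. I shift 1.2 mm back in x and lower it.

```bash
python3 -m handwheel '{"delta_pos":[[3,-0.3,-1.2],[7,-0.3,-1.2],[12,-0.3,-1.2],[17,-0.3,-1.2],[22,-0.3,-1.2],[26,-0.3,-1.2],[26,-0.3,-1.2]],"rotation":[[0,0,0],[0,0,0],[0,0,0],[0,0,0],[0,0,0],[0,0,0],[0,0,0]]}'
python3 - <<'E'
from h import *
o=ctrl.get_obs();print(o["ee_pos"],o["contact_force"])
S=ctrl.read_camera("scene");D=ctrl.read_camera("side")
crop(S,245,155,30,"a0.png",10);crop(D,343,140,30,"a1.png",10)
im=np.hstack([cv2.imread("pics/a0.png"),cv2.imread("pics/a1.png")]);cv2.imwrite("pics/b3.png",cv2.resize(im,(800,400)))
E
```

```text
time_s: 11.95
ee_pos: [550.5, -275.9, 168.9]
orientation: [0.67, 1.569, 0.649]
contact_force: [0.0, -0.3, -1.8]
width: 37.5
[ 550.54949023 -275.87407296  168.85955205] [ 0.01131139 -0.31812523 -1.83886245]
```

View pics/b3.png

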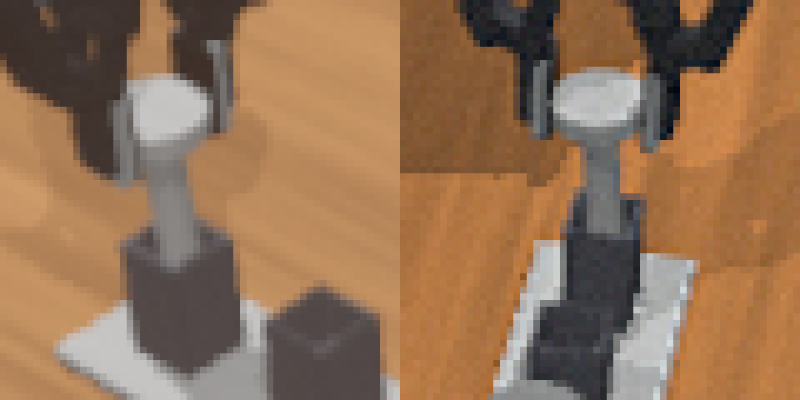

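The rod is inside the tube with no contact force. I keep lowering it.

```bash
python3 -m handwheel '{"delta_pos":[[5,0,0],[10,0,0],[16,0,0],[22,0,0],[28,0,0],[33,0,0],[35,0,0],[35,0,0]],"rotation":[[0,0,0],[0,0,0],[0,0,0],[0,0,0],[0,0,0],[0,0,0],[0,0,0],[0,0,0]]}'
```

```text
time_s: 12.85
ee_pos: [550.9, -276.0, 134.2]
orientation: [0.336, 1.569, 0.316]
contact_force: [0.5, -0.8, -2.9]
width: 37.6
```

Still no contact. I open the jaws so the leg drops the last few millimetres, then retreat upward.

```bash
python3 -m handwheel '{"delta_pos":[[0,0,0],[0,0,0],[0,0,0],[0,0,0],[0,0,0],[0,0,0]],"rotation":[[0,0,0],[0,0,0],[0,0,0],[0,0,0],[0,0,0],[0,0,0]]}' -0.6
python3 -m handwheel '{"delta_pos":[[-10,0,0],[-30,0,0],[-60,0,0],[-100,0,0],[-130,0,0],[-130,0,0]],"rotation":[[0,0,0],[0,0,0],[0,0,0],[0,0,0],[0,0,0],[0,0,0]]}'
python3 - <<'E'
from h import *
S=ctrl.read_camera("scene");D=ctrl.read_camera("side");cv2.imwrite("pics/s9.png",S["color"])
crop(S,255,170,40,"a0.png",8);crop(D,340,155,40,"a1.png",8)
im=np.hstack([cv2.imread("pics/a0.png"),cv2.imread("pics/a1.png")]);cv2.imwrite("pics/b4.png",cv2.resize(im,(800,400)))
for b in bright(S,165,(225,140,300,190)):print("S",b,onz(S,b[0],76))
for b in bright(D,165,(320,120,365,150)):print("D",b,onz(D,b[0],76))
E
```

```text
time_s: 13.45
ee_pos: [550.9, -276.0, 134.4]
orientation: [0.209, 1.569, 0.189]
contact_force: [0.0, 0.4, -0.1]
width: 68.2
time_s: 14.05
ee_pos: [552.8, -277.1, 271.3]
orientation: [-0.353, 1.558, -0.373]
contact_force: [0.2, -0.6, -0.2]
width: 68.7
S ([240.4, 153.9], [233, 150, 16, 9, 118]) [ 548.19509154 -276.43178724   76.        ]
S ([234.6, 180.0], [225, 170, 25, 20, 147]) [ 628.8015249  -212.79984558   76.        ]
S ([252.5, 172.9], [251, 170, 4, 8, 18]) [ 584.56410104 -199.62859228   76.        ]
S ([284.7, 177.6], [277, 173, 18, 11, 101]) [ 551.29244258 -129.69624534   76.        ]
S ([274.8, 185.4], [273, 182, 5, 8, 29]) [ 586.38997241 -128.51274742   76.        ]
D ([342.9, 136.1], [336, 132, 14, 9, 94]) [ 548.46558924 -275.81769038   76.        ]
```

View pics/b4.png

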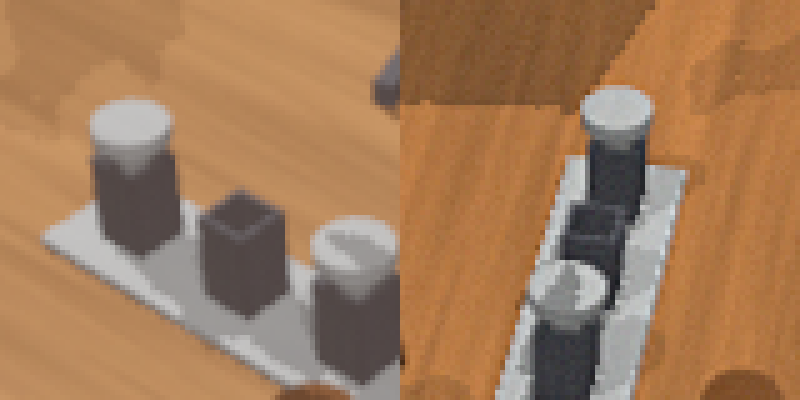

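View pics/s9.png

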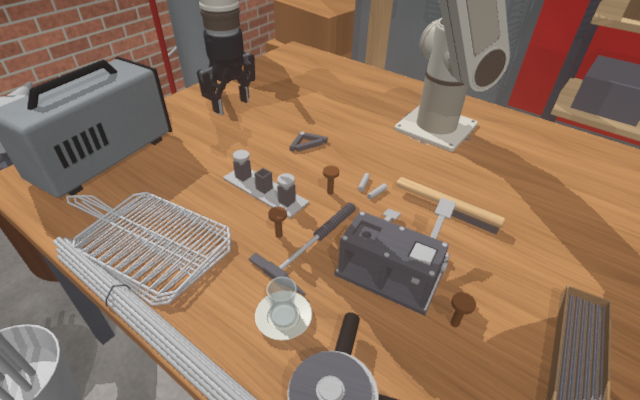

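The leg stands in tube 0 in the same way as leg_done. Both views put the foot's top at about (548,-276) for z = 76. Nothing else has moved, so I hand in.

```bash
python3 -m handwheel '{"delta_pos":[[0,0,0],[0,0,0]],"rotation":[[0,0,0],[0,0,0]]}'
python3 -c "
from station import ctrl
print(ctrl.finish_job())"
```

```text
time_s: 14.35
ee_pos: [550.5, -276.0, 264.9]
orientation: [0.079, 1.568, 0.059]
contact_force: [-0.5, 0.2, 0.1]
width: 68.4
the job is handed in; nothing more can be done
None
```

I pressed the right lever down to its stop, where the force rose to 63 N, and the round-footed leg rose and stayed up with the fingers off it. I then gripped it by the foot, lifted it out and dropped it rod-down into rack tube 0. The job was handed in at about 14.4 s; no verdict is reported.

**Last checks:**
- **Leg in the tube:** for a foot top at its seated height (76 mm), the scene and side views agree within 1 mm, at about (548, -276). That is within 2 mm of the measured tube axis, so the leg is right down.
- **Rest of the bench:** the square-footed leg is flush in its pocket, nothing else visibly moved, and the gripper is well clear with no force on it.

**Small disagreements:** the fingers read 37.5 mm on the 40 mm foot, and the leg hung about 3–4° off vertical in the grip. The rod still went in without any contact force.

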